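# Touch-calibrate a pen display

## Task

Calibrate the pen display: take the pen out of its stand and, holding it square to the glass, rest the nib lightly for about half a second on each of the four cross-marks in turn, far left, far right, near right, near left (left and far as you see them from the robot), lifting off in between; the display takes a touch of about 3 N (1.5 to 4.5 N counts) and must never feel more than 10 N. Touch the screen nowhere else and leave its tilt alone, then put the pen back upright in its stand as you found it and leave everything else on the desk where it is.

Things in the scene. Friction and masses are not known exactly. Their poses are not given: they have to be found in the camera images.
- display: Pen display: slab 200 (x) x 310 (y) x 12 mm with a pale screen, on a friction hinge (its y axis) on a heavy stand that does not slide. Origin: on the hinge, 90 mm above the desk; z square to the glass, outwards; glass at z = 26 mm; x up the screen to its far, high edge; y to the left. Slope 17 to 30 degrees, facing up and towards the robot; the hinge slips above about 14 N at the targets.
- target_1 (a point): Centre of the far left mark, at x +55, y +110 mm in the display's frame, on the glass; axes as display. All four marks: red ring 22 mm across, white inside, with a dark cross 28 mm long.
- target_2 (a point): Centre of the far right mark, at x +55, y -110 mm in the display's frame, on the glass.
- target_3 (a point): Centre of the near right mark, at x -55, y -110 mm in the display's frame, on the glass.
- target_4 (a point): Centre of the near left mark, at x -55, y +110 mm in the display's frame, on the glass.
- pen: Digital pen: round dark barrel 14 mm thick, 142 mm long without its nib, 0.04 kg, orange band near its tail. Origin: the end of its nose, where the nib comes out; z up the pen to its tail. Round nose up to 7 mm, plain barrel from there to 138 mm. It stands nib down in its stand, leaning at most a few degrees; the barrel is free above the stand, its tail 156 mm above the desk.
- pen_mid (a point): Point on the pen's axis 75 mm above the end of its nose. The white nib, 5 mm thick with a round end, sticks out of the nose by 3 to 9 mm: it is worn, each time by another amount that is not reported and has to be felt on the glass. It is sprung: it gives up to 2.5 mm along the pen at about 4 N per mm from zero force; beyond that the contact is hard.
- pen_stand: Dark round pen stand, loose, 0.55 kg, 72 mm across, 54 mm high, bright flared lip. Origin: centre of its underside, z up. Upright socket on its axis: mouth 27 mm wide, narrowing to 17 mm at 44 mm height, straight down to a ledge at 16 mm height with a 10 mm hole, on which the pen's round nose rests. Seated, the end of the pen's nose is about 14 mm above the stand's underside.
- pen_stand_mouth (a point): Centre of the socket's mouth, on its axis 54 mm above the stand's underside.
- mug: White mug, 80 mm across, 92 mm high, on the other side of the display from the pen stand. Origin: centre of its underside. Leave alone.
- mouse: Black computer mouse, 105 (x) x 60 x 33 mm, on the right. Origin: centre of its underside. Leave alone.
- figurine: Silver big-headed toy figure on a round black foot 56 mm across, 91 mm high, on the left. Origin: centre of its underside. Leave alone.
Things that resemble listed ones, but are neither listed nor needed, are in the scene too. What is shaped like the pen_stand but blue or red is not meant.

How it is judged:
On the way, in this order (a step that is already met when the one before it is completed fails the run):
1. the pen, square to the glass within 15 degrees and its nose within 8 mm of the far left mark along and across the screen, touches the display with 1.5 to 4.5 N for 0.4 s (x of pen in the frame of target_1 between -0.008 and 0.008 m and y of pen in the frame of target_1 between -0.008 and 0.008 m and contact force between pen and display between 1.5 and 4.5 N and angle between the z axis of pen and the z axis of display, either way round below 0.262 rad), for 0.4 s.
2. the pen, square to the glass within 15 degrees and its nose within 8 mm of the far right mark along and across the screen, touches the display with 1.5 to 4.5 N for 0.4 s (x of pen in the frame of target_2 between -0.008 and 0.008 m and y of pen in the frame of target_2 between -0.008 and 0.008 m and contact force between pen and display between 1.5 and 4.5 N and angle between the z axis of pen and the z axis of display, either way round below 0.262 rad), for 0.4 s.
3. the pen, square to the glass within 15 degrees and its nose within 8 mm of the near right mark along and across the screen, touches the display with 1.5 to 4.5 N for 0.4 s (x of pen in the frame of target_3 between -0.008 and 0.008 m and y of pen in the frame of target_3 between -0.008 and 0.008 m and contact force between pen and display between 1.5 and 4.5 N and angle between the z axis of pen and the z axis of display, either way round below 0.262 rad), for 0.4 s.
4. the pen, square to the glass within 15 degrees and its nose within 8 mm of the near left mark along and across the screen, touches the display with 1.5 to 4.5 N for 0.4 s (x of pen in the frame of target_4 between -0.008 and 0.008 m and y of pen in the frame of target_4 between -0.008 and 0.008 m and contact force between pen and display between 1.5 and 4.5 N and angle between the z axis of pen and the z axis of display, either way round below 0.262 rad), for 0.4 s.
At the end, for the whole second after the job is handed in: Pen back in its stand: within 8 mm of its axis, nose at most 20 mm up, leaning under 10 degrees, at rest, released; stand upright, within 30 mm of its start; far left mark within 8 mm of its start; mug, mouse and figurine within 15 mm (horizontal distance between pen and pen_stand below 0.008 m and z of pen in the frame of pen_stand below 0.02 m and angle between pen's own z axis and vertical below 0.17 rad and angle between pen_stand's own z axis and vertical below 0.05 rad and linear speed of pen below 0.02 m/s and distance of pen_stand from where it was at the start of the episode below 0.03 m and distance of target_1 from where it was at the start of the episode below 0.008 m and distance of each of mug, mouse, figurine from where it was at the start of the episode below 0.015 m); the robot touches nothing.
It fails at once if the pen presses on the display with more than 10 N (contact force between pen and display above 10 N).
It fails at once if the pen touches the display with its nose more than 25 mm away from every mark (contact force between pen and display above 0.5 N and distance between pen and target_1 above 0.025 m and distance between pen and target_2 above 0.025 m and distance between pen and target_3 above 0.025 m and distance between pen and target_4 above 0.025 m).
It fails at once if the arm or the fingers touch the display (contact force between any of the arm, the fingers and display above 0.5 N).
It fails at once if the screen is pushed out of its setting by more than 8 mm (distance of target_1 from where it was at the start of the episode above 0.008 m).
It fails at once if the mug, mouse or figurine is shifted by more than 15 mm (distance of any of mug, mouse, figurine from where it was at the start of the episode above 0.015 m).
It also fails if it takes over 67 s, if anything falls off the work surface, if the arm or the gripper's body presses on something with over 40 N, if the wrist force passes 120 N, or if a joint passes its speed limit or range.

## Robot

A 7-joint arm with a two-finger parallel gripper is mounted at the origin on the work surface. World frame = base frame: x ahead of the robot, y to its left, z up, the work surface at z = 0. Lengths are in m, angles in rad, forces in N, time in s.
With the tool pointing down it reaches from about 0.35 to 0.9 m from the base axis. Payload 8.1 kg.
Tool frame: the origin (TCP) lies at the very end of the fingers, on their centre line; the grasp point (between the pads) lies 19 mm behind it (grasp_offset is the distance from the TCP to the grasp point, in m); z points along the fingers, y is the line along which they close (so a half turn about z gives the same grasp; the last joint's range is limited). The gripper opens to 92 mm and grips with 3 to 60 N. Pads are 19 mm wide; open, the fingers measure 130 mm over their backs; the gripper's body (75 mm by 190 mm) begins 47 mm behind the grasp point.
Start: joints at [-1.348, 0.434, 0.025, 1.573, -0.012, 1.134, -0.075], TCP at [0.2, 0.592, 0.227] pointing down, gripper open.
Joint ranges: [-2.62, 2.62], [-0.44, 2.09], [-1.27, 1.32], [0.08, 2.57], [-1.32, 4.46], [0.12, 2], [-2.74, 2.74]. Speed limits (rad/s): [2.22, 2.22, 3.01, 3.01, 3.14, 3.14, 3.14].

## Interface

Orientations are given as a rotation vector (axis times angle).
In Python, from cell import observe, get_image, camera_params, sign_off, silhouettes, grasp_offset gives the robot as it stands. The module is installed in compiled form; this text tells all that it offers.
- The arm moves only by the tool jog_arm, never from a script. Its argument "motion" is a list that holds one entry, the list of rows, each a list of 7 numbers: the shift along the tool's x, y, z in m, then the turn, a rotation vector about the tool's x, y, z in rad, then the closure, from -1 (fully open) to 1 (shut), so that 0 is half open. In form: [[[dx, dy, dz, wx, wy, wz, hand], ...]]. A call has 1 to 10 rows; each row is the pose to reach, as a shift and turn from the pose commanded when the call began, along the tool's axes at that moment; what a row does not reach only later rows make up. A row lasts 1/12 s, in which the tool goes at most 41.7 mm and 7.16 degrees, less where a joint would pass 70% of its speed; a pose out of reach is approached as far as the arm can. A call with a gripper value outside its range is refused whole. The fingers move at their own pace and stop on an object; "force" is the grip in N (left out, the last holds). Time passes only in rows, so rows that repeat a pose let the fingers close. It gives the time, the measured TCP pose, the force, the opening and the grip force at its end, in the units of the state.
- observe(): the state, without advancing time (a new reading comes with each control period).
- get_image(name): name is "scene" or "top"; returns the picture (384x512x3 uint8, red, green, blue); there is no depth.
- camera_params(name): a dict with "vertical_fov" (degrees; the focal length in pixels is half the picture's height over the tangent of half this angle, whatever the lens; pixels are square), "cx", "cy" (the principal point, pixels), "dist_coeffs" ([k1, k2, p1, p2, k3] as OpenCV has them; the pictures are not rectified), "T" (4x4, takes a point from camera to world coordinates). Camera axes: x right, y down, z forward; pixel columns grow to the right and rows downward; lengths in m; the calibration is good to about 2 mm. A picture is of the moment at which its call begins. camera_params takes no time and is no camera call.
- sign_off(): hands the job in; it is judged then, once.
Trained networks look in the newest picture that a camera, given by its name, has taken for a name from the list of things; names that differ only in an ending like _2 or _b are one class to them, and where a whole thing is asked for, a point or a joint stands for the part that bears it (a point fixed in the world has none). Each returns a list of dicts, best first, with "p" (0 to 1); they miss things now and then, are a little off and sometimes report something else, mostly with a low value. They report only what shows in the picture. A call takes as long as a camera call. They do not tell look-alikes from the thing itself.
- silhouettes(query, camera): "mask" (384x512 bool, what is visible of it) and "pixel" ([column, row] in pixels, amid what is visible of it).
The state is a dict: "clock": time; "joints": joint angles; "dq": joint speeds; "joint_efforts": joint torques, N m; "position": TCP position; "ee_rot": TCP orientation; "force": force on the tool from outside, world axes, zero at the start; "ft_torque": the same for the moment, N m; "width": opening from 0.0 (shut) to 1.0 (fully open); "gripper_force": force on a finger pad.
Only numpy, scipy, OpenCV 4.12 (cv2) and the standard library are available. Lean on these libraries where they do the work, as an engineer would, in place of code of your own. Each camera call takes 0.05 s, during which the arm holds its last target. There are 200 camera calls.

## Working session

There is one attempt and no reset: what is moved stays moved. The work goes in short steps, Python scripts to look and compute and a tool call to move; the robot and the scene stay as the last step left them, time stands still between calls to the robot, and variables do not carry over. Pictures are saved under pics/ and viewed, at most 10 in all, crops included, and the job is handed in when it is done.

Besides the shell and the picture viewer there is one more tool, called after "Request:" as name(argument=value, ...), one argument or row to a line, values as JSON. jog_arm: Moves the arm, as the interface text tells. Its arguments: {"type":"object","properties":{"motion":{"type":"array"},"force":{"type":"number"}},"required":["motion"]}

```bash
mkdir -p pics
cat > h.py <<'E'
import numpy as np, cv2
from cell import *
from scipy.spatial.transform import Rotation as R
def cam(n):
    p=camera_params(n); f=192/np.tan(np.radians(p["vertical_fov"])/2)
    return np.array([[f,0,p["cx"]],[0,f,p["cy"]],[0,0,1.]]),np.array(p["dist_coeffs"],float),np.array(p["T"],float)
def ray(n,px):
    K,d,T=cam(n); u=cv2.undistortPoints(np.array(px,float).reshape(-1,1,2),K,d)[:,0]
    v=np.c_[u,np.ones(len(u))]@T[:3,:3].T
    return T[:3,3],v/np.linalg.norm(v,axis=1)[:,None]
def proj(n,P):
    K,d,T=cam(n); Ti=np.linalg.inv(T)
    return cv2.projectPoints(np.array(P,float).reshape(-1,3),cv2.Rodrigues(Ti[:3,:3])[0],Ti[:3,3],K,d)[0][:,0]
def atz(n,px,z):
    o,v=ray(n,px); return o+v*((z-o[2])/v[:,2])[:,None]
def save(n,name,crop=None,s=1):
    im=get_image(n)
    np.save(name+'.npy',im)
    if crop: im=im[crop[1]:crop[3],crop[0]:crop[2]]
    cv2.imwrite(f'pics/{name}.png',cv2.resize(im[...,::-1],None,fx=s,fy=s,interpolation=cv2.INTER_CUBIC));
E
python3 - <<'E'
from h import *
np.set_printoptions(precision=4,suppress=True)
for n in("scene","top"):
    save(n,n+"0",s=1.5); p=camera_params(n); print(n,p["vertical_fov"],p["T"],p["dist_coeffs"])
    for q in("display","target_1","pen","pen_stand","mug","mouse","figurine"):
        print(q,[(round(r["p"],2),np.round(r["pixel"],1),int(r["mask"].sum())) for r in silhouettes(q,n)])
s=observe();print(s, grasp_offset)
E
```

```text
scene 46.49265065359202 [[ 0.0294  0.787  -0.6163  1.2309]
 [ 0.9995 -0.0278  0.0122 -0.0535]
 [-0.0075 -0.6164 -0.7874  0.9703]
 [ 0.      0.      0.      1.    ]] [0.0238 0.     0.     0.     0.    ]
display [(0.95, array([264.7, 182.3]), 4292)]
target_1 [(0.91, array([267.4, 185. ]), 4422)]
pen [(0.47, array([121.7, 179.5]), 166)]
pen_stand [(0.89, array([131.3, 202.7]), 680), (0.83, array([ 71.8, 224.6]), 877), (0.7, array([ 91.7, 181.5]), 776), (0.66, array([147.2, 162.9]), 743)]
mug [(0.81, array([389. , 183.3]), 1404), (0.65, array([268.5, 183.5]), 4262)]
mouse [(0.81, array([118.2, 272.8]), 1036)]
figurine [(0.59, array([414. , 252.2]), 703), (0.21, array([265.7, 183.4]), 4394)]
top 43.46033675444791 [[ 0.0277 -0.9818  0.188   0.3275]
 [-0.9995 -0.0306 -0.0123 -0.0574]
 [ 0.0178 -0.1875 -0.9821  1.3758]
 [ 0.      0.      0.      1.    ]] [0.0203 0.     0.     0.     0.    ]
display []
target_1 [(0.61, array([224.1, 215.7]), 8328)]
pen [(0.58, array([357.2, 226.3]), 76)]
pen_stand [(0.91, array([398.5, 204.5]), 664), (0.68, array([351.1, 228.7]), 549), (0.58, array([341.1, 273.7]), 605)]
mug [(0.83, array([109.9, 220.6]), 1037)]
mouse [(0.76, array([352.8, 160.3]), 741)]
figurine [(0.68, array([112.7, 153.7]), 495)]
{'clock': 0.8, 'joints': array([-1.3476,  0.4345,  0.025 ,  1.5732, -0.0116,  1.134 , -0.0751]), 'dq': array([ 0.0001, -0.0009,  0.0012,  0.0015, -0.0006,  0.0011, -0.0005]), 'joint_efforts': array([ -0.0001, -66.7629,   0.9831, -31.4788,  -0.0607,   0.033 ,
         0.    ]), 'position': array([0.2001, 0.5921, 0.2268]), 'ee_rot': array([0.5097, 3.0999, 0.0002]), 'force': array([-0.0357,  0.2363,  0.2348]), 'ft_torque': array([-0.0027, -0.0422, -0.0499]), 'gripper_force': 0.0, 'width': 0.9968327652414122} 0.0188
```

View pics/scene0.png

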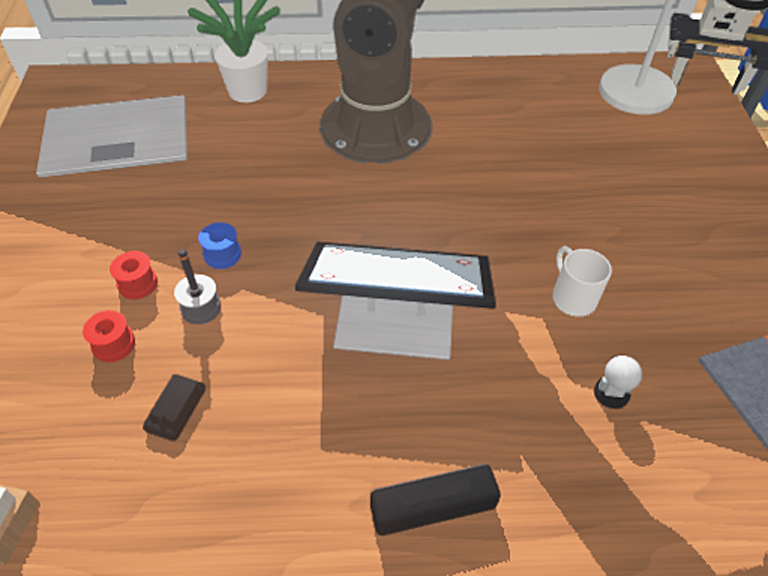

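View pics/top0.png

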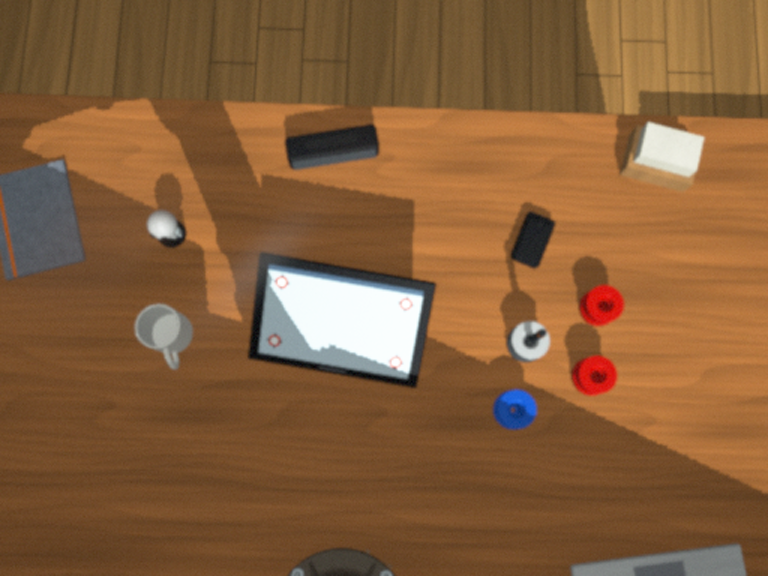

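The top view shows the display with its four marks at about (187,188), (270,202), (263,241) and (183,227) in native pixels. The white-lipped pen stand is at about (353,228), with the pen leaning right and up. The scene view agrees: stand (131,198), marks (311,191), (219,183), (225,167), (309,175). The red and blue stands are decoys.

```bash
cat > fit.py <<'E'
from h import *
from scipy.optimize import least_squares
np.set_printoptions(precision=4,suppress=True)
g={"top":[(281,282),(405,303),(395,362),(274,340)],"scene":[(466,287),(328,275),(337,250),(463,262)]}
def marks(n):
    im=np.load(n+'0.npy').astype(float); w=np.clip(im[...,0]-im[...,1:].max(2)-15,0,None); out=[]
    for u,v in g[n]:
        u/=1.5;v/=1.5
        for _ in range(4):
            Y,X=np.mgrid[:384,:512]; m=w*(abs(X-u)<9)*(abs(Y-v)<(9 if n=="top" else 6)); u,v=(m*X).sum()/m.sum(),(m*Y).sum()/m.sum()
        out.append((u,v))
    return np.array(out)
M={n:marks(n) for n in g}
loc=np.array([[55,110,26],[55,-110,26],[-55,-110,26],[-55,110,26]])/1e3
def pose(q):
    Rm=(R.from_euler('z',q[2])*R.from_euler('y',-q[3])).as_matrix()  # x up the slope, z toward robot
    return Rm,np.array([q[0],q[1],.09])
def pts(q): Rm,t=pose(q); return loc@Rm.T+t
def res(q): return np.concatenate([(proj(n,pts(q))-M[n]).ravel() for n in M])
r=least_squares(res,[.45,-.03,0,.4]); 
if __name__=="__main__":
    print(M); print(r.x,np.degrees(r.x[2:]),r.fun.reshape(-1,2)); print(pts(r.x)); print('normal',pose(r.x)[0][:,2])
    for n in g: print(n,silhouettes('pen',n)[0]['pixel'] if 0 else '')
    tops=np.load('top0.npy'); sc=np.load('scene0.npy')
    a=cv2.resize(tops[195:260,310:395,::-1],None,fx=7,fy=7,interpolation=cv2.INTER_CUBIC)
    b=cv2.resize(sc[155:220,100:160,::-1],None,fx=7,fy=7,interpolation=cv2.INTER_CUBIC); h=455
    cv2.imwrite('pics/pen0.png',np.hstack([a,b])[:, :800] if a.shape[1]+b.shape[1]<=800 else np.hstack([a[:,:380],b]))
    print(atz('top',[[353.3,227.5]],.054),atz('scene',[[131,194]],.054))
E
python3 fit.py
```

```text
{'top': array([[187.7372, 187.5521],
       [270.4619, 202.0115],
       [263.0669, 242.0962],
       [182.8403, 226.4835]]), 'scene': array([[310.1922, 191.7865],
       [218.3872, 183.9544],
       [226.76  , 157.1961],
       [310.5631, 166.1742]])}
[ 0.5194  0.0173 -0.155   0.234 ] [-8.8805 13.4058] [[ 0.6103  1.1447]
 [-0.0894  1.8638]
 [-0.2638  2.6734]
 [-1.7389  3.0633]
 [-0.1335  3.0173]
 [ 0.4014  2.2731]
 [-0.9922  3.5151]
 [-0.1869  2.0595]]
[[ 0.5832  0.1186  0.128 ]
 [ 0.5493 -0.0988  0.128 ]
 [ 0.4436 -0.0822  0.1025]
 [ 0.4775  0.1351  0.1025]]
normal [-0.2291  0.0358  0.9728]
top 
scene 
[[ 0.5032 -0.3323  0.054 ]] [[ 0.5073 -0.3308  0.054 ]]
```

```bash
sed -i 's/w=np.clip(im\[...,0\]-im\[...,1:\].max(2)-15,0,None)/w=np.clip(im[...,0]-im[...,1:].max(2)-12,0,None)*(abs(im[...,1]-im[...,2])<22)/; s/<9)\*/<8)*/; s/else 6))/else 5))/' fit.py; python3 fit.py
python3 - <<'E'
import cv2,numpy as np
from fit import *
a=[]
for n,c in (("top",(165,170,290,260)),("scene",(190,150,345,210))):
    im=np.load(n+'0.npy')[...,::-1]; s=4.5
    c2=cv2.resize(im[c[1]:c[3],c[0]:c[2]],None,fx=s,fy=s,interpolation=cv2.INTER_CUBIC)
    for p in M[n]: cv2.drawMarker(c2,tuple(int(x) for x in (p-c[:2]+.5)*s),(0,160,0),0,12,1)
    for p in proj(n,pts(r.x)): cv2.drawMarker(c2,tuple(int(x) for x in (p-c[:2]+.5)*s),(255,0,0),1,12,1)
    a.append(c2)
w=max(x.shape[1] for x in a); a=[np.pad(x,((0,0),(0,w-x.shape[1]),(0,0))) for x in a]
o=np.vstack(a); k=min(800/o.shape[1],600/o.shape[0],1); cv2.imwrite('pics/marks.png',cv2.resize(o,None,fx=k,fy=k))
E
```

```text
{'top': array([[187.7146, 187.5593],
       [270.4363, 202.0993],
       [263.1101, 241.993 ],
       [182.7903, 226.4933]]), 'scene': array([[310.2096, 191.7744],
       [218.316 , 183.9459],
       [226.1846, 164.8389],
       [308.5087, 174.3798]])}
[ 0.5289  0.0155 -0.1563  0.4436] [-8.9529 25.4169] [[ 0.3686  0.1368]
 [ 0.2211  0.9812]
 [ 0.2136  0.1865]
 [-0.2597  0.5331]
 [ 0.1284  0.955 ]
 [ 0.1183  0.0935]
 [-0.7686  1.4282]
 [ 1.1394 -0.451 ]]
[[ 0.584   0.1182  0.1371]
 [ 0.5498 -0.0991  0.1371]
 [ 0.4517 -0.0837  0.0899]
 [ 0.4859  0.1336  0.0899]]
normal [-0.424   0.0668  0.9032]
top 
scene 
[[ 0.5032 -0.3323  0.054 ]] [[ 0.5073 -0.3308  0.054 ]]
```

View pics/pen0.png

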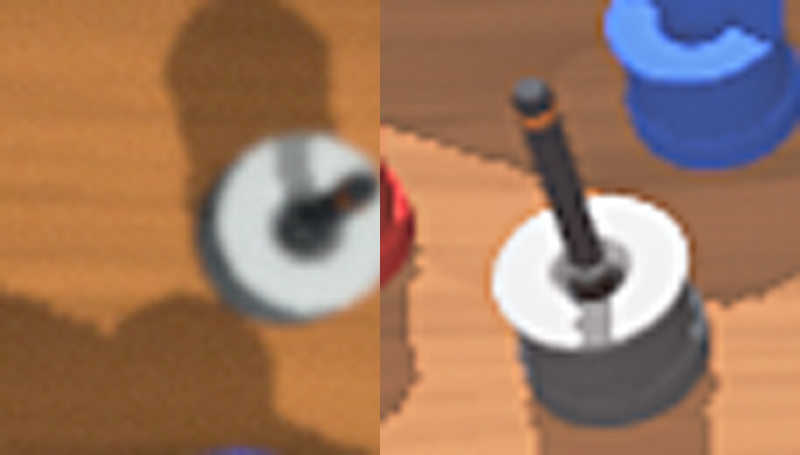

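View pics/marks.png

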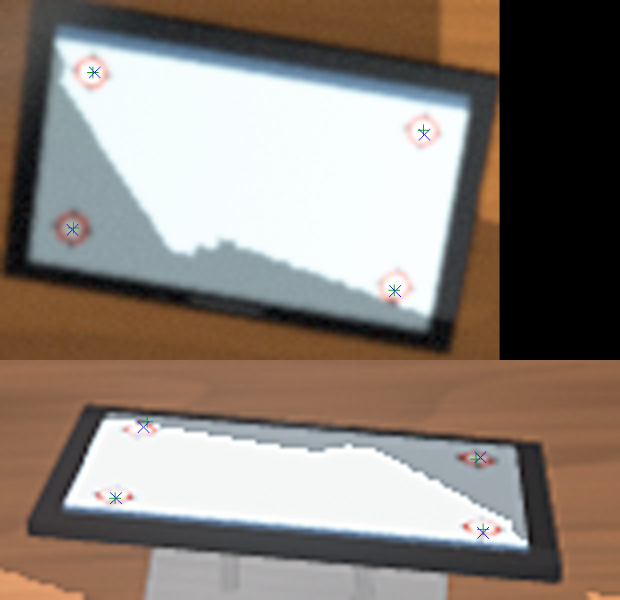

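The overlay confirms all marks except the near right one in the scene view; its ring is centred at about (224.8,166.5). In the pen crops the lip centre is at about (352.4,226.2) in top and (129.8,193.2) in scene. The pen tail is at about (362.4,220.2) and (121.4,168.4).

```bash
sed -i 's/^loc=/M["scene"][2]=(224.9,166.4)\nM["scene"][0,1]-=.2\nloc=/' fit.py
python3 - <<'E'
from fit import *
print(np.degrees(r.x[2:]),r.x,np.abs(r.fun).max()); print(pts(r.x),pose(r.x)[0][:,2])
L=[]
for n,c in(("top",(352.4,226.2)),("scene",(129.8,193.2))):
    im=np.load(n+'0.npy').astype(int); Y,X=np.mgrid[:384,:512]
    m=((im.min(2)>120)&(im.max(2)-im.min(2)<40)&(np.hypot(X-c[0],Y-c[1])<20)).astype(np.uint8)
    cs,_=cv2.findContours(m,0,2); k=cv2.convexHull(max(cs,key=cv2.contourArea)); e=cv2.fitEllipse(k); print(n,e,atz(n,[e[0]],.054))
for n,c in(("top",(362.4,220.2)),("scene",(121.4,168.4))): print('tail',n,atz(n,[c],.154))
E
```

```text
[-8.6207 26.5718] [ 0.5297  0.0151 -0.1505  0.4638] 0.8369661264364936
[[ 0.5833  0.1182  0.1379]
 [ 0.5504 -0.0993  0.1379]
 [ 0.4531 -0.0845  0.0887]
 [ 0.4861  0.133   0.0887]] [-0.4423  0.0671  0.8944]
top ((352.9427185058594, 226.53294372558594), (24.92591094970703, 25.91800308227539), 150.2813262939453) [[ 0.5058 -0.3314  0.054 ]]
scene ((129.7080535888672, 193.51028442382812), (21.127756118774414, 28.178298950195312), 74.84648132324219) [[ 0.5055 -0.3344  0.054 ]]
tail top [[ 0.5094 -0.3351  0.154 ]]
tail scene [[ 0.5064 -0.3336  0.154 ]]
```

Request:
jog_arm(
  motion=[
    [[-0.028, -0.031, -0.002, 0, 0, 0.12, -1], [-0.056, -0.062, -0.005, 0, 0, 0.24, -1], [-0.084, -0.093, -0.007, 0, 0, 0.36, -1], [-0.112, -0.124, -0.01, 0, 0, 0.48, -1], [-0.14, -0.155, -0.012, 0, 0, 0.6, -1], [-0.168, -0.186, -0.014, 0, 0, 0.72, -1], [-0.196, -0.217, -0.017, 0, 0, 0.84, -1], [-0.224, -0.248, -0.02, 0, 0, 0.96, -1], [-0.252, -0.279, -0.022, 0, 0, 1.08, -1], [-0.28, -0.31, -0.023, 0, 0, 1.2, -1]],
  ],
)

```text
clock: 1.63
position: [0.3659, 0.2086, 0.2503]
ee_rot: [-2.177, -2.264, -0.002]
force: [1.2, 0.9, -0.4]
width: 0.997
gripper_force: 0.0
```

```bash
cat > go.py <<'E'
import sys; from h import *
np.set_printoptions(precision=4,suppress=True)
YAW=-.1505
def down(): return np.array([[-np.sin(YAW),np.cos(YAW),0],[np.cos(YAW),np.sin(YAW),0],[0,0,-1]]).T
def to(p,Rt=None):
    s=observe(); Rm=R.from_rotvec(s["ee_rot"]).as_matrix(); Rt=down() if Rt is None else Rt
    d=Rm.T@(np.array(p)-s["position"]); w=R.from_matrix(Rm.T@Rt).as_rotvec()
    print('shift',d,'turn',w,'|d|',np.linalg.norm(d)); print(s["clock"],s["position"],'q',s["joints"],'F',s["force"],s["width"],s["gripper_force"])
if __name__=="__main__": to([float(v) for v in sys.argv[1:4]])
E
python3 go.py .507 -.334 .25
```

```text
shift [-0.5477  0.1198 -0.0003] turn [ 0.0007 -0.0013  0.1897] |d| 0.5606487748095521
1.6333 [0.3659 0.2086 0.2503] q [-1.0177  0.0603  0.4001  2.0243 -0.0276  1.0605 -0.5656] F [ 1.2146  0.9018 -0.3778] 0.9973909318005494 0.0
```

Request:
jog_arm(
  motion=[
    [[-0.04, 0.009, 0, 0, 0, 0.03, -1], [-0.08, 0.018, 0, 0, 0, 0.06, -1], [-0.12, 0.026, 0, 0, 0, 0.09, -1], [-0.16, 0.035, 0, 0, 0, 0.12, -1], [-0.2, 0.044, 0, 0, 0, 0.15, -1], [-0.24, 0.053, 0, 0, 0, 0.19, -1], [-0.28, 0.061, 0, 0, 0, 0.19, -1], [-0.32, 0.07, 0, 0, 0, 0.19, -1], [-0.36, 0.079, 0, 0, 0, 0.19, -1], [-0.4, 0.088, 0, 0, 0, 0.19, -1]],
  ],
)

```text
clock: 2.47
position: [0.4716, -0.1871, 0.25]
ee_rot: [2.375, 2.055, 0.002]
force: [1.0, 0.8, 0.6]
width: 0.998
gripper_force: 0.0
```

```bash
python3 go.py .507 -.334 .21
```

```text
shift [-0.1403  0.0561  0.04  ] turn [ 0.001  -0.0004  0.0063] |d| 0.15631769530501577
2.4667 [ 0.4716 -0.1871  0.25  ] q [-0.3608  0.2593  0.7995  1.8669 -0.2085  1.0999  0.3731] F [1.0325 0.783  0.6259] 0.9976236308809651 0.0
```

Request:
jog_arm(
  motion=[
    [[-0.035, 0.014, 0.01, 0, 0, 0.006, -1], [-0.07, 0.028, 0.02, 0, 0, 0.006, -1], [-0.105, 0.042, 0.03, 0, 0, 0.006, -1], [-0.13, 0.052, 0.037, 0, 0, 0.006, -1], [-0.1403, 0.0561, 0.04, 0, 0, 0.006, -1], [-0.1403, 0.0561, 0.04, 0, 0, 0.006, -1]],
  ],
)

```text
clock: 2.97
position: [0.5056, -0.3351, 0.2088]
ee_rot: [-2.387, -2.043, 0.003]
force: [0.1, 0.4, -0.2]
width: 0.995
gripper_force: 0.0
```

```bash
python3 go.py .507 -.334 .10; python3 -c "
from h import *
save('top','a1',(300,170,400,270),4);save('scene','b1')
im=cv2.imread('pics/a1.png'); b=np.load('b1.npy')[100:240,60:160,::-1]; b=cv2.resize(b,None,fx=4,fy=4)[:600]; cv2.imwrite('pics/ab1.png',np.hstack([np.pad(im,((0,b.shape[0]-400),(0,0),(0,0))),b]))"
```

```text
shift [0.0014 0.0013 0.1088] turn [-0.0014  0.0016 -0.0043] |d| 0.10881813085632801
2.9667 [ 0.5056 -0.3351  0.2088] q [-0.014   0.4939  0.7609  1.6863 -0.3708  1.1124  0.6994] F [ 0.1405  0.4004 -0.1871] 0.9954710662880683 0.0
```

View pics/ab1.png

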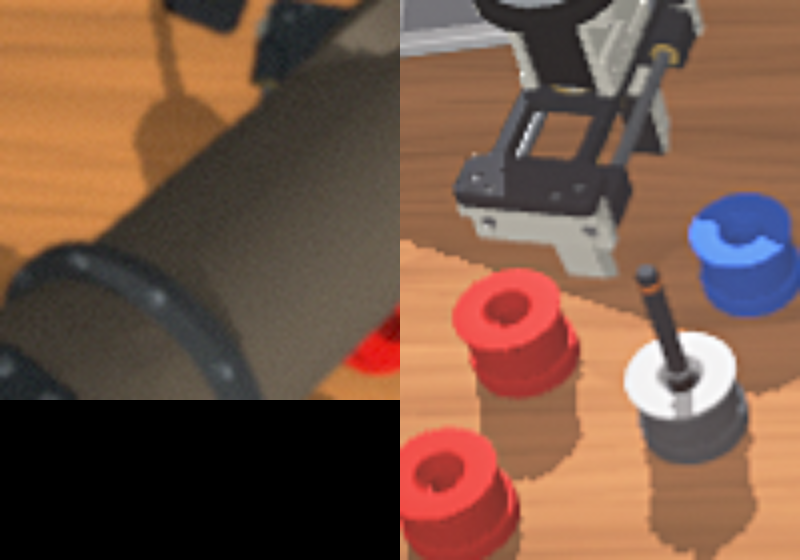

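```bash
python3 -c "
from h import *
s=observe();Rm=R.from_rotvec(s['ee_rot']).as_matrix();t=s['position']
for k in(-.055,0,.055): print(k,proj('scene',t+Rm[:,1]*k),[proj('scene',t+Rm[:,1]*k+Rm[:,0]*h) for h in(-.01,.01)])"
```

```text
-0.055 [[123.6744148  135.95979538]] [array([[119.62028286, 135.61803667]]), array([[127.73325848, 136.30177049]])]
0 [[116.94915191 152.62412965]] [array([[112.76815865, 152.26022116]]), array([[121.13509045, 152.98834858]])]
0.055 [[109.76471834 170.39655324]] [array([[105.44825029, 170.00842514]]), array([[114.08638316, 170.78510295]])]
```

The picture agrees with the projection: the near finger is expected around (105..114,170) and is seen around (103..114,168). So the gripper sits centred over the pen, and I can descend and grip.

Request:
jog_arm(
  motion=[
    [[0.0014, 0.0013, 0.03, 0, 0, -0.004, -1], [0.0014, 0.0013, 0.06, 0, 0, -0.004, -1], [0.0014, 0.0013, 0.085, 0, 0, -0.004, -1], [0.0014, 0.0013, 0.102, 0, 0, -0.004, -1], [0.0014, 0.0013, 0.1088, 0, 0, -0.004, -1], [0.0014, 0.0013, 0.1088, 0, 0, -0.004, -1], [0.0014, 0.0013, 0.1088, 0, 0, -0.004, 0], [0.0014, 0.0013, 0.1088, 0, 0, -0.004, 0.4], [0.0014, 0.0013, 0.1088, 0, 0, -0.004, 0.6], [0.0014, 0.0013, 0.1088, 0, 0, -0.004, 0.6]],
  ],
  force=15,
)

```text
clock: 3.9
position: [0.5086, -0.3312, 0.102]
ee_rot: [2.377, 2.051, 0.001]
force: [-0.3, 0.5, 0.3]
width: 0.764
gripper_force: 0.0
```

Request:
jog_arm(
  motion=[
    [[0, 0, 0, 0, 0, 0, 0.8], [0, 0, 0, 0, 0, 0, 1], [0, 0, 0, 0, 0, 0, 1], [0, 0, 0, 0, 0, 0, 1], [0, 0, 0, 0, 0, 0, 1], [0, 0, 0, 0, 0, 0, 1]],
  ],
  force=20,
)

```text
clock: 4.4
position: [0.508, -0.331, 0.1008]
ee_rot: [-2.379, -2.052, 0.0]
force: [0.4, 0.2, -0.0]
width: 0.321
gripper_force: 0.0
```

```bash
python3 go.py .507 -.334 .25; python3 -c "
from h import *
save('scene','b2',(60,100,160,240),4)"
```

```text
shift [-0.0031 -0.0005 -0.1492] turn [-0.0001 -0.      0.0033] |d| 0.14919783935626063
4.4 [ 0.508  -0.331   0.1008] q [ 0.0389  0.6076  0.6786  1.7991 -0.4736  0.9037  0.7836] F [ 0.4489  0.2095 -0.0263] 0.3210068729474088 0.0
```

View pics/b2.png

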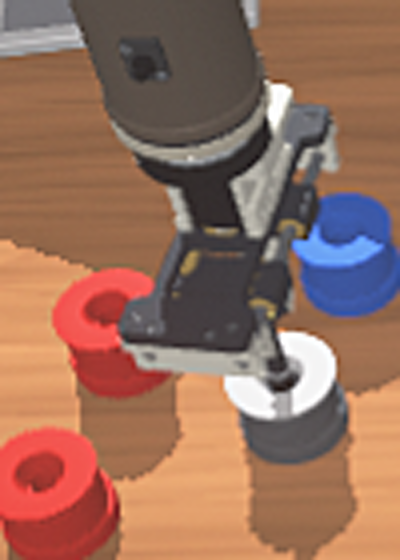

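The picture shows the gripper around the pen, with the stand's lip at about crop (280,380) undisturbed. The fingers are still closing at 29 mm. I'll centre across the pads by 3 mm and finish the grip.

Request:
jog_arm(
  motion=[
    [[-0.002, -0.0005, 0.0008, 0, 0, 0.003, 1], [-0.003, -0.0005, 0.0008, 0, 0, 0.003, 1], [-0.003, -0.0005, 0.0008, 0, 0, 0.003, 1], [-0.003, -0.0005, 0.0008, 0, 0, 0.003, 1], [-0.003, -0.0005, 0.0008, 0, 0, 0.003, 1], [-0.003, -0.0005, 0.0008, 0, 0, 0.003, 1], [-0.003, -0.0005, 0.0008, 0, 0, 0.003, 1]],
  ],
  force=20,
)

```text
clock: 5.03
position: [0.5068, -0.3338, 0.1]
ee_rot: [-2.381, -2.048, 0.0]
force: [-2.6, 0.4, -0.3]
width: 0.149
gripper_force: 20.0
```

```bash
python3 go.py .507 -.334 .25
```

```text
shift [-0.0001  0.0001 -0.15  ] turn [-0.0004 -0.0001  0.0004] |d| 0.15000563904259498
5.0333 [ 0.5068 -0.3338  0.1   ] q [ 0.0445  0.6098  0.6783  1.798  -0.475   0.9036  0.7864] F [-2.5581  0.4107 -0.2704] 0.1486056180327718 19.967806041240692
```

Request:
jog_arm(
  motion=[
    [[0, 0, -0.01, 0, 0, 0, 1], [0, 0, -0.025, 0, 0, 0, 1], [0, 0, -0.045, 0, 0, 0, 1], [0, 0, -0.07, 0, 0, 0, 1], [0, 0, -0.095, 0, 0, 0, 1], [0, 0, -0.12, 0, 0, 0, 1], [0, 0, -0.14, 0, 0, 0, 1], [0, 0, -0.15, 0, 0, 0, 1], [0, 0, -0.15, 0, 0, 0, 1], [0, 0, -0.15, 0, 0, 0, 1]],
  ],
  force=20,
)

```text
clock: 5.87
position: [0.5073, -0.3337, 0.25]
ee_rot: [2.381, 2.049, 0.001]
force: [-0.3, -0.6, -0.7]
width: 0.149
gripper_force: 20.0
```

Run:
```python
from go import *
from fit import pose,pts,r
to([.507,-.334,.25])
Rm,t=pose(r.x); n=Rm[:,2]; Rt=np.c_[Rm[:,1],Rm[:,0],-n]
P=pts(r.x)
for i in range(4): print('hover TCP',i+1,P[i]+n*(.086+.040))
to(P[1]+n*.16,Rt)
to(P[0]+n*.126,Rt)
save('scene','b3',(60,60,200,200),4)
s=observe();Rn=R.from_rotvec(s['ee_rot']).as_matrix()
for k in (0,.0188-.105,-0.086-.006): print(k,proj('scene',s['position']-Rn[:,2]*k))
```

```text
shift [-0.0003 -0.0002  0.    ] turn [ 0.0008 -0.0001  0.0007] |d| 0.00036345305850267803
5.8667 [ 0.5073 -0.3337  0.25  ] q [-0.0308  0.4584  0.7818  1.6302 -0.3424  1.1947  0.6768] F [-0.3351 -0.5993 -0.7133] 0.14912676519791085 19.98007357120514
hover TCP 1 [0.5276 0.1267 0.2505]
hover TCP 2 [ 0.4946 -0.0908  0.2505]
hover TCP 3 [ 0.3974 -0.0761  0.2013]
hover TCP 4 [0.4304 0.1414 0.2013]
shift [ 0.2383 -0.0639 -0.031 ] turn [-0.463  -0.0003  0.0006] |d| 0.24865795461937673
5.8667 [ 0.5073 -0.3337  0.25  ] q [-0.0308  0.4584  0.7818  1.6302 -0.3424  1.1947  0.6768] F [-0.3351 -0.5993 -0.7133] 0.14912676519791085 19.98007357120514
shift [ 0.4583 -0.0486 -0.0005] turn [-0.463  -0.0003  0.0006] |d| 0.4608587581894599
5.8667 [ 0.5073 -0.3337  0.25  ] q [-0.0308  0.4584  0.7818  1.6302 -0.3424  1.1947  0.6768] F [-0.3351 -0.5993 -0.7133] 0.14912676519791085 19.98007357120514
0 [[112.0777 140.7347]]
-0.0862 [[120.6852 166.0763]]
-0.092 [[121.2246 167.6663]]
```

View pics/b3.png

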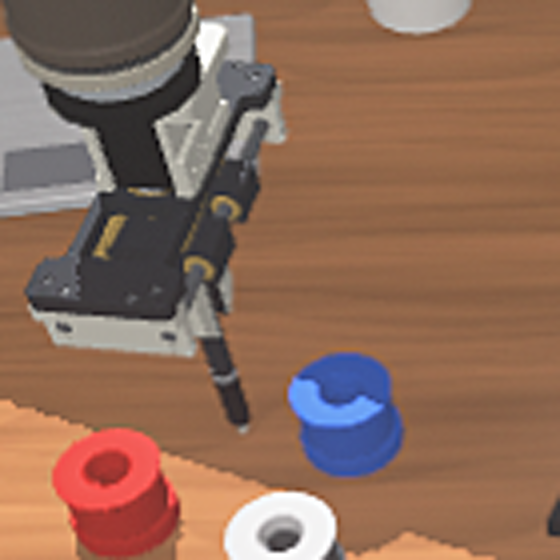

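The nib shows at about (120.4,166.9) in the scene view, within 1 px of the prediction on the tool axis. The pen is straight in the grip and the stand is left empty and in place. I'll move over the display, high, while tilting.

Request:
jog_arm(
  motion=[
    [[0.01, -0.002, -0.02, 0, 0, 0, 1], [0.035, -0.007, -0.04, -0.05, 0, 0, 1], [0.065, -0.012, -0.06, -0.11, 0, 0, 1], [0.1, -0.018, -0.07, -0.17, 0, 0, 1], [0.135, -0.024, -0.07, -0.23, 0, 0, 1], [0.17, -0.03, -0.07, -0.29, 0, 0, 1], [0.205, -0.036, -0.07, -0.35, 0, 0, 1], [0.24, -0.043, -0.07, -0.4, 0, 0, 1], [0.275, -0.048, -0.07, -0.44, 0, 0, 1], [0.3, -0.05, -0.07, -0.463, 0, 0, 1]],
  ],
)

```text
clock: 6.75
position: [0.5005, -0.026, 0.3188]
ee_rot: [2.089, 1.804, 0.427]
force: [0.5, -0.1, -1.2]
width: 0.148
gripper_force: 20.0
```

```bash
cat > t.py <<'E'
import sys; from go import *
from fit import pose,pts,r
Rm,t=pose(r.x); n=Rm[:,2]; Rt=np.c_[Rm[:,1],Rm[:,0],-n]; P=pts(r.x)
i=int(sys.argv[1])-1; h=float(sys.argv[2]); to(P[i]+n*(.086+h),Rt)
s=observe(); print('glass->TCP height minus .086:',(s["position"]-P[i])@n-.086,'F.n',s["force"]@n)
E
python3 t.py 1 .04
```

```text
shift [ 0.1549 -0.0264  0.0632] turn [ 0.0001 -0.0031  0.0038] |d| 0.1693854625091087
6.75 [ 0.5005 -0.026   0.3188] q [-0.6255 -0.1524  0.4162  2.1257  0.319   0.738  -0.5375] F [ 0.5065 -0.0551 -1.1783] 0.1475884113179275 19.978425800800323
glass->TCP height minus .086: 0.10277045605705923 F.n -1.2815480140684625
```

Request:
jog_arm(
  motion=[
    [[0.025, -0.004, 0.005, 0, -0.003, 0.004, 1], [0.055, -0.01, 0.015, 0, -0.003, 0.004, 1], [0.085, -0.015, 0.03, 0, -0.003, 0.004, 1], [0.115, -0.02, 0.045, 0, -0.003, 0.004, 1], [0.14, -0.025, 0.058, 0, -0.003, 0.004, 1], [0.1549, -0.0264, 0.0632, 0, -0.003, 0.004, 1], [0.1549, -0.0264, 0.0632, 0, -0.003, 0.004, 1], [0.1549, -0.0264, 0.0632, 0, -0.003, 0.004, 1]],
  ],
)

```text
clock: 7.42
position: [0.5292, 0.1228, 0.2499]
ee_rot: [2.094, 1.797, 0.417]
force: [0.1, -1.0, -0.4]
width: 0.15
gripper_force: 20.0
```

```bash
python3 t.py 1 .018; python3 -c "
from h import *
s=observe();Rn=R.from_rotvec(s['ee_rot']).as_matrix()
for n in('scene','top'):
  print(n,[proj(n,s['position']+Rn[:,2]*k)[0].round(1).tolist() for k in (0,.086,.092)])
  save(n,n+'4')
a=np.load('scene4.npy')[110:220,250:350,::-1]; b=np.load('top4.npy')[140:250,150:250,::-1]
cv2.imwrite('pics/c4.png',cv2.resize(np.hstack([a,b]),None,fx=4,fy=4,interpolation=cv2.INTER_CUBIC))"
```

```text
shift [ 0.0036 -0.0016  0.0204] turn [-0.0036  0.0045 -0.0009] |d| 0.020802097017716632
7.4167 [0.5292 0.1228 0.2499] q [-0.7347  0.0659  0.2282  2.1227  0.4563  0.6356 -0.9886] F [ 0.1146 -1.0192 -0.4054] 0.14991872954014424 19.97959077358246
glass->TCP height minus .086: 0.03843070090162376 F.n -0.4815825742666712
scene [[315.0, 142.4], [310.5, 177.5], [310.2, 179.8]]
top [[178.6, 200.4], [186.4, 191.4], [187.0, 190.8]]
```

View pics/c4.png

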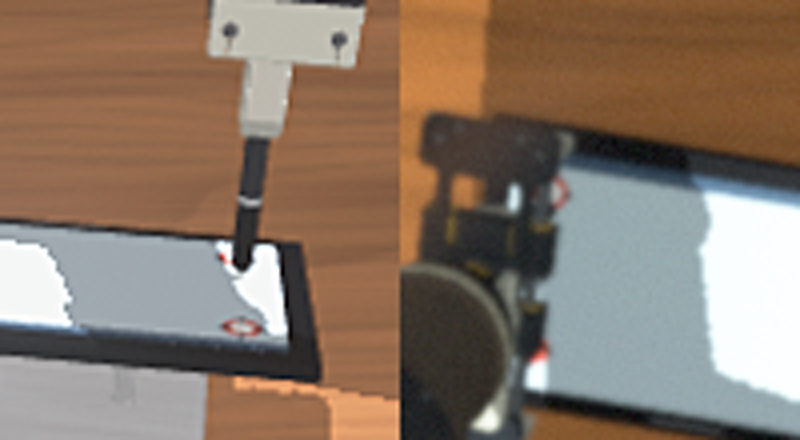

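In the scene view the nose is at about (310,177), as predicted, and the mark is at (310,191.5). I'll approach to an 18 mm nose gap.

Request:
jog_arm(
  motion=[
    [[0.0036, -0.0016, 0.008, -0.0036, 0.0045, 0, 1], [0.0036, -0.0016, 0.015, -0.0036, 0.0045, 0, 1], [0.0036, -0.0016, 0.0204, -0.0036, 0.0045, 0, 1], [0.0036, -0.0016, 0.0204, -0.0036, 0.0045, 0, 1], [0.0036, -0.0016, 0.0204, -0.0036, 0.0045, 0, 1], [0.0036, -0.0016, 0.0204, -0.0036, 0.0045, 0, 1]],
  ],
)

```text
clock: 8.02
position: [0.5384, 0.1247, 0.233]
ee_rot: [2.094, 1.794, 0.43]
force: [-0.6, -0.4, 0.2]
width: 0.146
gripper_force: 20.0
```

```bash
python3 t.py 1 .013
```

```text
shift [ 0.0003 -0.002   0.0064] turn [ 0.003  -0.0015 -0.0042] |d| 0.0067213315064548855
8.0167 [0.5384 0.1247 0.233 ] q [-0.7279  0.1004  0.2359  2.1375  0.4721  0.5765 -1.0078] F [-0.6237 -0.394   0.1834] 0.14611549821370656 19.979456663131714
glass->TCP height minus .086: 0.019420237731120296 F.n 0.4134691239009451
```

```bash
cat > avg.py <<'E'
import sys; from go import *
from fit import pose,pts,r
def run(i,k=6,v=0):
    Rm,t=pose(r.x); n=Rm[:,2]; Rt=np.c_[Rm[:,1],Rm[:,0],-n]; P=pts(r.x); S=[]
    for _ in range(k): get_image('top'); s=observe(); S.append(np.r_[s["position"],s["force"]@n,s["force"],R.from_matrix(R.from_rotvec(s["ee_rot"]).as_matrix().T@Rt).as_rotvec()])
    S=np.array(S); m=S.mean(0); d=Rt.T@(P[i-1]+n*.086-m[:3])
    print('t',round(s["clock"],2),'to mark in tool axes (z=gap)',d,'F.n mean',m[3].round(2),S[:,3].round(2),'F',m[4:7].round(2),'turn',m[7:],'pos sd',S[:,:3].std(0).max())
    return s
if __name__=="__main__": s=run(int(sys.argv[1]),int(sys.argv[2])); print(s['joints'])
E
python3 avg.py 1 6
```

```text
t 8.32 to mark in tool axes (z=gap) [-0.     -0.0019  0.0195] F.n mean -0.79 [-0.66 -0.85 -0.96 -0.49 -0.91 -0.85] F [ 0.22  0.23 -0.79] turn [ 0.0032 -0.0019 -0.0038] pos sd 9.191448642566662e-05
[-0.7284  0.1004  0.2357  2.1375  0.4723  0.5762 -1.0081]
```

Request:
jog_arm(
  motion=[
    [[0, -0.0019, 0.003, 0.003, -0.002, -0.004, 1], [0, -0.0019, 0.006, 0.003, -0.002, -0.004, 1], [0, -0.0019, 0.0075, 0.003, -0.002, -0.004, 1], [0, -0.0019, 0.0075, 0.003, -0.002, -0.004, 1], [0, -0.0019, 0.0075, 0.003, -0.002, -0.004, 1]],
  ],
)

```text
clock: 8.73
position: [0.54, 0.1247, 0.225]
ee_rot: [2.092, 1.799, 0.423]
force: [-0.1, -0.2, -0.8]
width: 0.144
gripper_force: 20.0
```

```bash
python3 avg.py 1 3
```

```text
t 8.88 to mark in tool axes (z=gap) [0.     0.0001 0.0117] F.n mean -0.2 [-0.88  0.88 -0.6 ] F [ 0.1   0.35 -0.2 ] turn [-0.0002  0.0004  0.0003] pos sd 6.795849683200084e-05
[-0.7254  0.1151  0.2378  2.1424  0.475   0.5599 -1.0082]
```

Request:
jog_arm(
  motion=[
    [[0, 0, 0.0006, 0, 0, 0, 1], [0, 0, 0.0012, 0, 0, 0, 1], [0, 0, 0.0012, 0, 0, 0, 1], [0, 0, 0.0012, 0, 0, 0, 1]],
  ],
)

```text
clock: 9.22
position: [0.5405, 0.1247, 0.2241]
ee_rot: [2.092, 1.799, 0.424]
force: [-0.1, 0.0, -0.3]
width: 0.151
gripper_force: 20.0
```

```bash
python3 avg.py 1 4
```

```text
t 9.42 to mark in tool axes (z=gap) [-0.      0.0001  0.0106] F.n mean -0.28 [-0.87 -0.84  0.32  0.26] F [ 0.04  0.07 -0.3 ] turn [-0.0001  0.0003  0.0003] pos sd 8.678864539091123e-06
[-0.7248  0.1175  0.2383  2.1431  0.4755  0.5567 -1.0085]
```

Request:
jog_arm(
  motion=[
    [[0, 0, 0.0006, 0, 0, 0, 1], [0, 0, 0.0012, 0, 0, 0, 1], [0, 0, 0.0012, 0, 0, 0, 1], [0, 0, 0.0012, 0, 0, 0, 1]],
  ],
)

```text
clock: 9.75
position: [0.541, 0.1246, 0.223]
ee_rot: [2.092, 1.799, 0.424]
force: [0.4, -0.1, -0.5]
width: 0.147
gripper_force: 20.0
```

```bash
python3 avg.py 1 4
```

```text
t 9.95 to mark in tool axes (z=gap) [-0.      0.0001  0.0094] F.n mean 0.18 [ 0.18  0.53 -0.48  0.5 ] F [-0.17  0.2   0.1 ] turn [-0.0001  0.0003  0.0003] pos sd 2.965286485789763e-05
[-0.7241  0.1198  0.2389  2.1437  0.4761  0.5536 -1.0088]
```

Request:
jog_arm(
  motion=[
    [[0, 0, 0.0006, 0, 0, 0, 1], [0, 0, 0.0011, 0, 0, 0, 1], [0, 0, 0.0011, 0, 0, 0, 1], [0, 0, 0.0011, 0, 0, 0, 1]],
  ],
)

```text
clock: 10.28
position: [0.5415, 0.1245, 0.222]
ee_rot: [2.092, 1.799, 0.424]
force: [0.2, -0.0, 0.5]
width: 0.148
gripper_force: 20.0
```

```bash
python3 avg.py 1 4
```

```text
t 10.48 to mark in tool axes (z=gap) [-0.      0.0002  0.0083] F.n mean -0.08 [-0.84  0.5   0.54 -0.51] F [ 0.03  0.24 -0.09] turn [-0.0002  0.0003  0.0003] pos sd 2.049871635125056e-05
[-0.7235  0.1219  0.2394  2.1443  0.4766  0.5507 -1.0091]
```

Request:
jog_arm(
  motion=[
    [[0, 0, 0.0006, 0, 0, 0, 1], [0, 0, 0.0011, 0, 0, 0, 1], [0, 0, 0.0011, 0, 0, 0, 1], [0, 0, 0.0011, 0, 0, 0, 1]],
  ],
)

```text
clock: 10.82
position: [0.5421, 0.1246, 0.2212]
ee_rot: [2.092, 1.799, 0.424]
force: [-0.8, -0.4, 0.1]
width: 0.147
gripper_force: 20.0
```

```bash
python3 avg.py 1 4
```

```text
t 11.02 to mark in tool axes (z=gap) [-0.      0.0001  0.0072] F.n mean 0.89 [1.06 0.7  0.22 1.58] F [-0.44  0.25  0.76] turn [-0.0001  0.0002  0.0003] pos sd 1.874635967272591e-05
[-0.7229  0.124   0.2399  2.1447  0.4771  0.5479 -1.0094]
```

Request:
jog_arm(
  motion=[
    [[0, 0, 0.0005, 0, 0, 0, 1], [0, 0, 0.0005, 0, 0, 0, 1], [0, 0, 0.0005, 0, 0, 0, 1]],
  ],
)

```text
clock: 11.27
position: [0.5423, 0.1245, 0.2208]
ee_rot: [2.092, 1.799, 0.424]
force: [-0.5, -0.7, 1.5]
width: 0.148
gripper_force: 20.0
```

```bash
python3 avg.py 1 8
```

```text
t 11.67 to mark in tool axes (z=gap) [-0.0001  0.0001  0.0067] F.n mean 2.33 [2.71 2.01 2.67 1.84 2.29 2.58 2.14 2.36] F [-1.19 -0.01  2.01] turn [-0.      0.0002  0.0003] pos sd 1.4949597666991756e-05
[-0.7226  0.125   0.2402  2.145   0.4773  0.5465 -1.0096]
```

Request:
jog_arm(
  motion=[
    [[0, 0, 0.0001, 0, 0, 0, 1], [0, 0, 0.0001, 0, 0, 0, 1], [0, 0, 0.0001, 0, 0, 0, 1], [0, 0, 0.0001, 0, 0, 0, 1], [0, 0, 0.0001, 0, 0, 0, 1], [0, 0, 0.0001, 0, 0, 0, 1]],
  ],
)

```text
clock: 12.17
position: [0.5423, 0.1245, 0.2206]
ee_rot: [2.092, 1.799, 0.424]
force: [-1.5, -0.0, 2.5]
width: 0.149
gripper_force: 20.0
```

```bash
python3 avg.py 1 4
```

```text
t 12.37 to mark in tool axes (z=gap) [-0.      0.0001  0.0066] F.n mean 2.71 [3.17 2.28 2.42 2.99] F [-0.95 -0.38  2.59] turn [-0.0001  0.0003  0.0004] pos sd 1.892645804271701e-05
[-0.7226  0.1252  0.2402  2.1451  0.4774  0.5462 -1.0096]
```

Request:
jog_arm(
  motion=[
    [[0, 0, -0.006, 0, 0, 0, 1], [0, 0, -0.018, 0, 0, 0, 1], [-0.02, 0, -0.02, 0, 0, 0, 1], [-0.055, 0, -0.02, 0, 0, 0, 1], [-0.09, 0, -0.02, 0, 0, 0, 1], [-0.125, 0, -0.02, 0, 0, 0, 1], [-0.16, 0, -0.02, 0, 0, 0, 1], [-0.19, 0, -0.02, 0, 0, 0, 1], [-0.21, 0, -0.02, 0, 0, 0, 1], [-0.22, 0, -0.02, 0, 0, 0, 1]],
  ],
)

```text
clock: 13.2
position: [0.4992, -0.0948, 0.2387]
ee_rot: [2.095, 1.795, 0.423]
force: [0.4, -0.2, -1.3]
width: 0.15
gripper_force: 20.0
```

```bash
python3 avg.py 2 6
```

```text
t 13.5 to mark in tool axes (z=gap) [0.0006 0.0003 0.0268] F.n mean -0.13 [-0.76 -0.11 -0.01 -0.11 -0.35  0.54] F [-0.19 -0.07 -0.23] turn [-0.0004  0.0006 -0.0009] pos sd 0.0017722455154856717
[-0.4575 -0.0374  0.4918  2.2549  0.1512  0.463  -0.2299]
```

Request:
jog_arm(
  motion=[
    [[0, 0.0003, 0.008, 0, 0, 0, 1], [0, 0.0003, 0.014, 0, 0, 0, 1], [0, 0.0003, 0.0168, 0, 0, 0, 1], [0, 0.0003, 0.0168, 0, 0, 0, 1], [0, 0.0003, 0.0168, 0, 0, 0, 1]],
  ],
)

```text
clock: 13.92
position: [0.508, -0.0928, 0.2231]
ee_rot: [2.092, 1.8, 0.423]
force: [0.5, 0.3, -0.6]
width: 0.147
gripper_force: 20.0
```

```bash
python3 avg.py 2 4
```

```text
t 14.12 to mark in tool axes (z=gap) [-0.     -0.0002  0.0098] F.n mean -0.38 [-0.23 -0.21 -0.64 -0.43] F [ 0.29  0.19 -0.29] turn [-0.0003  0.0004  0.0003] pos sd 0.0001786345965872682
[-0.4532  0.0044  0.5106  2.2644  0.0995  0.4132 -0.1753]
```

Request:
jog_arm(
  motion=[
    [[0, 0, 0.0008, 0, 0, 0, 1], [0, 0, 0.0015, 0, 0, 0, 1], [0, 0, 0.0018, 0, 0, 0, 1], [0, 0, 0.0018, 0, 0, 0, 1]],
  ],
)

```text
clock: 14.45
position: [0.509, -0.093, 0.222]
ee_rot: [2.092, 1.799, 0.424]
force: [-0.6, -0.4, -0.4]
width: 0.15
gripper_force: 20.0
```

```bash
python3 avg.py 2 4
```

```text
t 14.65 to mark in tool axes (z=gap) [ 0.     -0.0002  0.008 ] F.n mean -0.3 [-0.34 -0.59  0.32 -0.57] F [ 0.49 -0.01 -0.09] turn [-0.0001  0.0003  0.0002] pos sd 1.9239746801585066e-05
[-0.4523  0.0092  0.5118  2.2654  0.0931  0.4078 -0.1686]
```

Request:
jog_arm(
  motion=[
    [[0, 0, 0.0005, 0, 0, 0, 1], [0, 0, 0.001, 0, 0, 0, 1], [0, 0, 0.001, 0, 0, 0, 1], [0, 0, 0.001, 0, 0, 0, 1]],
  ],
)

```text
clock: 14.98
position: [0.5095, -0.0931, 0.2212]
ee_rot: [2.092, 1.799, 0.424]
force: [-0.8, -0.4, 0.4]
width: 0.149
gripper_force: 20.0
```

```bash
python3 avg.py 2 4
```

```text
t 15.18 to mark in tool axes (z=gap) [-0.     -0.0003  0.007 ] F.n mean 0.35 [ 0.68 -0.24  0.3   0.64] F [-0.22  0.26  0.26] turn [-0.0001  0.0003  0.0003] pos sd 1.4501998153908982e-05
[-0.4517  0.0118  0.5124  2.2659  0.0896  0.4049 -0.165 ]
```

Light contact so far, about 0.6 N. I'll press 0.6 mm further and hold.

Request:
jog_arm(
  motion=[
    [[0, 0, 0.0003, 0, 0, 0, 1], [0, 0, 0.0006, 0, 0, 0, 1], [0, 0, 0.0006, 0, 0, 0, 1]],
  ],
)

```text
clock: 15.43
position: [0.5097, -0.0931, 0.2206]
ee_rot: [2.092, 1.799, 0.424]
force: [-0.5, 0.3, 2.4]
width: 0.15
gripper_force: 20.0
```

```bash
python3 avg.py 2 8
```

```text
t 15.83 to mark in tool axes (z=gap) [-0.     -0.0003  0.0065] F.n mean 1.68 [0.9  1.65 1.48 2.59 1.69 1.72 2.21 1.15] F [-0.95  0.01  1.4 ] turn [-0.      0.0003  0.0003] pos sd 1.3863985967404959e-05
[-0.4513  0.0133  0.5127  2.2663  0.0875  0.4031 -0.1628]
```

Contact is about 2 N. I'll add 0.3 mm and hold.

Request:
jog_arm(
  motion=[
    [[0, 0, 0.0003, 0, 0, 0, 1], [0, 0, 0.0003, 0, 0, 0, 1], [0, 0, 0.0003, 0, 0, 0, 1], [0, 0, 0.0003, 0, 0, 0, 1], [0, 0, 0.0003, 0, 0, 0, 1]],
  ],
)

```text
clock: 16.25
position: [0.5099, -0.0932, 0.2204]
ee_rot: [2.092, 1.799, 0.424]
force: [-0.9, -0.1, 2.5]
width: 0.147
gripper_force: 20.0
```

```bash
python3 avg.py 2 6
```

```text
t 16.55 to mark in tool axes (z=gap) [-0.     -0.0003  0.0062] F.n mean 3.07 [3.01 2.77 3.24 3.26 2.99 3.12] F [-1.27  0.16  2.79] turn [-0.      0.0003  0.0003] pos sd 9.771566153261305e-06
[-0.4511  0.0141  0.5128  2.2664  0.0864  0.4022 -0.1617]
```

Request:
jog_arm(
  motion=[
    [[0, 0, -0.006, 0, 0, 0, 1], [0, 0, -0.018, 0, 0, 0, 1], [0, -0.015, -0.022, 0, 0, 0, 1], [0, -0.035, -0.022, 0, 0, 0, 1], [0, -0.055, -0.022, 0, 0, 0, 1], [0, -0.075, -0.022, 0, 0, 0, 1], [0, -0.095, -0.022, 0, 0, 0, 1], [0, -0.11, -0.022, 0, 0, 0, 1], [0, -0.11, -0.022, 0, 0, 0, 1], [0, -0.11, -0.022, 0, 0, 0, 1]],
  ],
)

```text
clock: 17.38
position: [0.4025, -0.077, 0.191]
ee_rot: [2.092, 1.799, 0.424]
force: [0.5, 0.3, -1.3]
width: 0.149
gripper_force: 20.0
```

```bash
python3 avg.py 3 4
```

```text
t 17.58 to mark in tool axes (z=gap) [-0.0001 -0.0016  0.0284] F.n mean -0.28 [ 0.01 -0.58  0.09 -0.62] F [ 0.3   0.05 -0.16] turn [0.0013 0.0001 0.0001] pos sd 0.0002099196208256565
[-0.3975 -0.1538  0.3495  2.493   0.3995  0.3601 -0.5341]
```

Request:
jog_arm(
  motion=[
    [[0, -0.0016, 0.008, 0, 0, 0, 1], [0, -0.0016, 0.014, 0, 0, 0, 1], [0, -0.0016, 0.018, 0, 0, 0, 1], [0, -0.0016, 0.018, 0, 0, 0, 1], [0, -0.0016, 0.018, 0, 0, 0, 1]],
  ],
)

```text
clock: 18.0
position: [0.4094, -0.0781, 0.1738]
ee_rot: [2.092, 1.799, 0.423]
force: [0.1, -0.1, -0.7]
width: 0.149
gripper_force: 20.0
```

```bash
python3 avg.py 3 4
```

```text
t 18.2 to mark in tool axes (z=gap) [0.     0.0013 0.0102] F.n mean -0.09 [-0.2   0.2  -0.54  0.17] F [-0.08  0.2  -0.16] turn [-0.0002  0.0004  0.0003] pos sd 9.720003857773346e-05
[-0.3912 -0.0988  0.3676  2.5126  0.4039  0.2839 -0.5308]
```

Request:
jog_arm(
  motion=[
    [[0, 0.0007, 0.0006, 0, 0, 0, 1], [0, 0.0013, 0.0012, 0, 0, 0, 1], [0, 0.0013, 0.0012, 0, 0, 0, 1], [0, 0.0013, 0.0012, 0, 0, 0, 1]],
  ],
)

```text
clock: 18.53
position: [0.4111, -0.0782, 0.1736]
ee_rot: [2.092, 1.799, 0.424]
force: [-0.7, 0.5, -0.7]
width: 0.145
gripper_force: 20.0
```

```bash
python3 avg.py 3 4
```

```text
t 18.73 to mark in tool axes (z=gap) [0.     0.0001 0.009 ] F.n mean -0.25 [ 0.13 -0.31 -0.54 -0.3 ] F [ 0.22  0.28 -0.19] turn [-0.0002  0.0003  0.0003] pos sd 2.8166998044479266e-05
[-0.3927 -0.0936  0.3718  2.5109  0.3997  0.2801 -0.5251]
```

Request:
jog_arm(
  motion=[
    [[0, 0, 0.0006, 0, 0, 0, 1], [0, 0, 0.0012, 0, 0, 0, 1], [0, 0, 0.0012, 0, 0, 0, 1], [0, 0, 0.0012, 0, 0, 0, 1]],
  ],
)

```text
clock: 19.07
position: [0.4116, -0.0783, 0.1724]
ee_rot: [2.092, 1.799, 0.424]
force: [-0.6, 0.1, -0.8]
width: 0.151
gripper_force: 20.0
```

```bash
python3 avg.py 3 4
```

```text
t 19.27 to mark in tool axes (z=gap) [0.     0.0001 0.0077] F.n mean -0.09 [-0.1   0.19  0.64 -1.09] F [ 0.06  0.37 -0.1 ] turn [-0.0002  0.0003  0.0003] pos sd 2.2591720931656544e-05
[-0.3924 -0.0897  0.3733  2.5117  0.3993  0.275  -0.5241]
```

Request:
jog_arm(
  motion=[
    [[0, 0, 0.0006, 0, 0, 0, 1], [0, 0, 0.0011, 0, 0, 0, 1], [0, 0, 0.0011, 0, 0, 0, 1], [0, 0, 0.0011, 0, 0, 0, 1]],
  ],
)

```text
clock: 19.6
position: [0.412, -0.0784, 0.1714]
ee_rot: [2.092, 1.799, 0.424]
force: [-0.9, 0.2, 0.0]
width: 0.145
gripper_force: 20.0
```

```bash
python3 avg.py 3 4
```

```text
t 19.8 to mark in tool axes (z=gap) [0.     0.0001 0.0066] F.n mean -0.53 [ 0.24 -0.47 -0.62 -1.26] F [-0.35 -0.17 -0.75] turn [-0.0002  0.0003  0.0004] pos sd 1.925581263518587e-05
[-0.3922 -0.086   0.3746  2.5125  0.3989  0.2704 -0.5233]
```

Request:
jog_arm(
  motion=[
    [[0, 0, 0.0006, 0, 0, 0, 1], [0, 0, 0.0011, 0, 0, 0, 1], [0, 0, 0.0011, 0, 0, 0, 1], [0, 0, 0.0011, 0, 0, 0, 1]],
  ],
)

```text
clock: 20.13
position: [0.4125, -0.0784, 0.1704]
ee_rot: [2.092, 1.799, 0.424]
force: [0.1, -0.1, -0.3]
width: 0.144
gripper_force: 20.0
```

```bash
python3 avg.py 3 4
```

```text
t 20.33 to mark in tool axes (z=gap) [0.     0.0001 0.0055] F.n mean -0.41 [ 0.68 -2.08 -0.07 -0.17] F [-0.1   0.1  -0.52] turn [-0.0002  0.0003  0.0003] pos sd 7.71153708588635e-06
[-0.3919 -0.0825  0.3759  2.5133  0.3984  0.2659 -0.5223]
```

Request:
jog_arm(
  motion=[
    [[0, 0, 0.0006, 0, 0, 0, 1], [0, 0, 0.0011, 0, 0, 0, 1], [0, 0, 0.0011, 0, 0, 0, 1], [0, 0, 0.0011, 0, 0, 0, 1]],
  ],
)

```text
clock: 20.67
position: [0.4131, -0.0785, 0.1695]
ee_rot: [2.092, 1.799, 0.424]
force: [-0.3, 0.5, 0.1]
width: 0.146
gripper_force: 20.0
```

```bash
python3 avg.py 3 4
```

```text
t 20.87 to mark in tool axes (z=gap) [0.     0.     0.0045] F.n mean 1.35 [0.83 1.76 1.74 1.06] F [-0.72 -0.28  1.17] turn [-0.0001  0.0003  0.0003] pos sd 1.3804120570852614e-05
[-0.3917 -0.0789  0.3772  2.514   0.398   0.2613 -0.5213]
```

Contact is about 1.7 N. I'll add 0.4 mm and hold.

Request:
jog_arm(
  motion=[
    [[0, 0, 0.0002, 0, 0, 0, 1], [0, 0, 0.0004, 0, 0, 0, 1], [0, 0, 0.0004, 0, 0, 0, 1], [0, 0, 0.0004, 0, 0, 0, 1], [0, 0, 0.0004, 0, 0, 0, 1], [0, 0, 0.0004, 0, 0, 0, 1]],
  ],
)

```text
clock: 21.37
position: [0.4132, -0.0785, 0.1692]
ee_rot: [2.092, 1.799, 0.424]
force: [-1.4, -0.2, 2.6]
width: 0.147
gripper_force: 20.0
```

```bash
python3 avg.py 3 7
```

```text
t 21.72 to mark in tool axes (z=gap) [0.     0.     0.0041] F.n mean 2.2 [2.04 2.28 2.1  2.28 2.28 2.51 1.93] F [-1.07 -0.23  1.95] turn [-0.0001  0.0003  0.0003] pos sd 1.4569692160565261e-05
[-0.3916 -0.0775  0.3777  2.5143  0.3978  0.2596 -0.521 ]
```

Request:
jog_arm(
  motion=[
    [[0, 0, -0.006, 0, 0, 0, 1], [0, 0, -0.018, 0, 0, 0, 1], [0.02, 0, -0.022, 0, 0, 0, 1], [0.055, 0, -0.022, 0, 0, 0, 1], [0.09, 0, -0.022, 0, 0, 0, 1], [0.125, 0, -0.022, 0, 0, 0, 1], [0.16, 0, -0.022, 0, 0, 0, 1], [0.19, 0, -0.022, 0, 0, 0, 1], [0.21, 0, -0.022, 0, 0, 0, 1], [0.22, 0, -0.022, 0, 0, 0, 1]],
  ],
)

```text
clock: 22.55
position: [0.4368, 0.1437, 0.1893]
ee_rot: [2.089, 1.802, 0.427]
force: [0.1, 1.1, -0.9]
width: 0.149
gripper_force: 20.0
```

```bash
python3 avg.py 4 5
```

```text
t 22.8 to mark in tool axes (z=gap) [-0.0001  0.0002  0.0261] F.n mean -0.07 [ 0.1   0.12 -0.82 -0.49  0.74] F [-0.09  0.11 -0.13] turn [-0.0002  0.0005  0.0011] pos sd 0.0020816824314631474
[-0.5478  0.0435 -0.1668  2.3364  0.7065  0.5658 -1.433 ]
```

Request:
jog_arm(
  motion=[
    [[0, 0, 0.008, 0, 0, 0, 1], [0, 0, 0.014, 0, 0, 0, 1], [0, 0, 0.018, 0, 0, 0, 1], [0, 0, 0.018, 0, 0, 0, 1], [0, 0, 0.018, 0, 0, 0, 1]],
  ],
)

```text
clock: 23.22
position: [0.4442, 0.1385, 0.1724]
ee_rot: [2.092, 1.798, 0.423]
force: [-0.2, -0.1, -0.2]
width: 0.148
gripper_force: 20.0
```

```bash
python3 avg.py 4 4
```

```text
t 23.42 to mark in tool axes (z=gap) [0.0002 0.0001 0.0081] F.n mean -0.21 [-0.01  0.26 -0.6  -0.47] F [ 0.3   0.53 -0.12] turn [-0.0001  0.0004  0.0001] pos sd 0.0001776065562718853
[-0.5467  0.0837 -0.1558  2.3462  0.7704  0.5241 -1.491 ]
```

Request:
jog_arm(
  motion=[
    [[0, 0, 0.0007, 0, 0, 0, 1], [0, 0, 0.0014, 0, 0, 0, 1], [0, 0, 0.0018, 0, 0, 0, 1], [0, 0, 0.0018, 0, 0, 0, 1]],
  ],
)

```text
clock: 23.75
position: [0.4452, 0.1391, 0.171]
ee_rot: [2.092, 1.799, 0.424]
force: [0.3, 0.6, -0.4]
width: 0.148
gripper_force: 20.0
```

```bash
python3 avg.py 4 4
```

```text
t 23.95 to mark in tool axes (z=gap) [0.     0.0002 0.0062] F.n mean -0.35 [-0.41 -0.22  0.17 -0.93] F [ 0.1   0.08 -0.35] turn [-0.0002  0.0003  0.0004] pos sd 2.559081313977096e-05
[-0.5468  0.0881 -0.1542  2.3474  0.7774  0.5199 -1.4974]
```

Request:
jog_arm(
  motion=[
    [[0, 0, 0.0006, 0, 0, 0, 1], [0, 0, 0.0011, 0, 0, 0, 1], [0, 0, 0.0011, 0, 0, 0, 1], [0, 0, 0.0011, 0, 0, 0, 1]],
  ],
)

```text
clock: 24.28
position: [0.4457, 0.1391, 0.1701]
ee_rot: [2.092, 1.799, 0.424]
force: [-0.1, -0.2, 0.8]
width: 0.147
gripper_force: 20.0
```

```bash
python3 avg.py 4 4
```

```text
t 24.48 to mark in tool axes (z=gap) [-0.      0.0001  0.0051] F.n mean 0.5 [ 0.33  0.87 -0.33  1.11] F [-0.88 -0.1   0.13] turn [-0.0001  0.0002  0.0003] pos sd 1.6270438182893617e-05
[-0.5469  0.0905 -0.1533  2.348   0.7817  0.5174 -1.5012]
```

Contact is about 0.8 N. I'll press 0.7 mm further and hold.

Request:
jog_arm(
  motion=[
    [[0, 0, 0.0004, 0, 0, 0, 1], [0, 0, 0.0007, 0, 0, 0, 1], [0, 0, 0.0007, 0, 0, 0, 1], [0, 0, 0.0007, 0, 0, 0, 1], [0, 0, 0.0007, 0, 0, 0, 1], [0, 0, 0.0007, 0, 0, 0, 1]],
  ],
)

```text
clock: 24.98
position: [0.446, 0.1391, 0.1695]
ee_rot: [2.092, 1.799, 0.424]
force: [-1.1, 0.2, 2.5]
width: 0.149
gripper_force: 20.0
```

```bash
python3 avg.py 4 7
```

```text
t 25.33 to mark in tool axes (z=gap) [-0.      0.0001  0.0044] F.n mean 2.63 [2.75 2.66 2.05 2.18 2.46 3.55 2.75] F [-1.07  0.31  2.39] turn [-0.0001  0.0002  0.0003] pos sd 1.7973088028980456e-05
[-0.5468  0.0921 -0.1526  2.3484  0.7844  0.5158 -1.5036]
```

All four marks are touched. Next I lift clear along the pen and carry it back to the stand.

Request:
jog_arm(
  motion=[
    [[0, 0, -0.006, 0, 0, 0, 1], [0, 0, -0.025, 0, 0, 0, 1], [0, 0, -0.05, 0, 0, 0, 1], [-0.02, 0.01, -0.08, 0, 0, 0, 1], [-0.05, 0.025, -0.11, 0, 0, 0, 1], [-0.085, 0.04, -0.13, 0, 0, 0, 1], [-0.12, 0.05, -0.13, 0, 0, 0, 1], [-0.155, 0.06, -0.13, 0, 0, 0, 1], [-0.19, 0.07, -0.13, 0, 0, 0, 1], [-0.225, 0.08, -0.13, 0, 0, 0, 1]],
  ],
)

```text
clock: 26.17
position: [0.4248, -0.0872, 0.322]
ee_rot: [2.092, 1.799, 0.426]
force: [1.2, -0.1, -0.8]
width: 0.15
gripper_force: 20.0
```

```bash
python3 go.py .5068 -.3338 .25
```

```text
shift [-0.2317  0.0734  0.117 ] turn [ 0.464  -0.001   0.0002] |d| 0.26971265797617894
26.1667 [ 0.4248 -0.0872  0.322 ] q [-0.4509 -0.311   0.3528  2.2192  0.3027  0.7807 -0.4087] F [ 1.1707 -0.1085 -0.8041] 0.14967128160268653 19.980880916118622
```

Request:
jog_arm(
  motion=[
    [[-0.03, 0.005, 0.0, 0, 0, 0, 1], [-0.06, 0.01, 0.005, 0.03, 0, 0, 1], [-0.09, 0.018, 0.015, 0.09, 0, 0, 1], [-0.12, 0.03, 0.035, 0.16, 0, 0, 1], [-0.15, 0.042, 0.055, 0.23, 0, 0, 1], [-0.18, 0.053, 0.075, 0.3, 0, 0, 1], [-0.205, 0.063, 0.095, 0.37, 0, 0, 1], [-0.225, 0.07, 0.11, 0.43, 0, 0, 1], [-0.2317, 0.0734, 0.117, 0.464, 0, 0, 1], [-0.2317, 0.0734, 0.117, 0.464, 0, 0, 1]],
  ],
)

```text
clock: 27.0
position: [0.5102, -0.3333, 0.2451]
ee_rot: [-2.373, -2.049, 0.009]
force: [-0.6, 1.6, -1.0]
width: 0.149
gripper_force: 20.0
```

```bash
python3 -c "
from h import *
for _ in range(3): im=get_image('scene')
np.save('s5.npy',im); c=im[90:220,70:180,::-1]; cv2.imwrite('pics/s5.png',cv2.resize(c,None,fx=4.5,fy=4.5,interpolation=cv2.INTER_CUBIC))
s=observe();Rn=R.from_rotvec(s['ee_rot']).as_matrix()
print([proj('scene',s['position']+Rn[:,2]*k)[0].round(1).tolist() for k in (0,.086,.092)])
Y,X=np.mgrid[:384,:512]; c=(129.7,193.5); a=im.astype(int)
m=((a.min(2)>120)&(a.max(2)-a.min(2)<40)&(np.hypot(X-c[0],Y-c[1])<18)).astype(np.uint8)
cs,_=cv2.findContours(m,0,2); e=cv2.fitEllipse(cv2.convexHull(max(cs,key=cv2.contourArea))); print(e,atz('scene',[e[0]],.054))
"; python3 go.py .5068 -.3338 .19
```

```text
[[112.2, 141.2], [120.7, 166.3], [121.3, 168.0]]
((129.70455932617188, 193.5101318359375), (21.268333435058594, 28.116317749023438), 74.71643829345703) [[ 0.50553681 -0.33437487  0.054     ]]
shift [-0.0005 -0.      0.0581] turn [-0.0037  0.0008 -0.0014] |d| 0.05808811030885763
27.15 [ 0.5071 -0.3333  0.2481] q [-0.146   0.5287  0.9958  1.6387 -0.4621  1.2341  0.7933] F [-0.2011 -0.4676 -0.6642] 0.14681634493273918 19.98069405555725
```

View pics/s5.png

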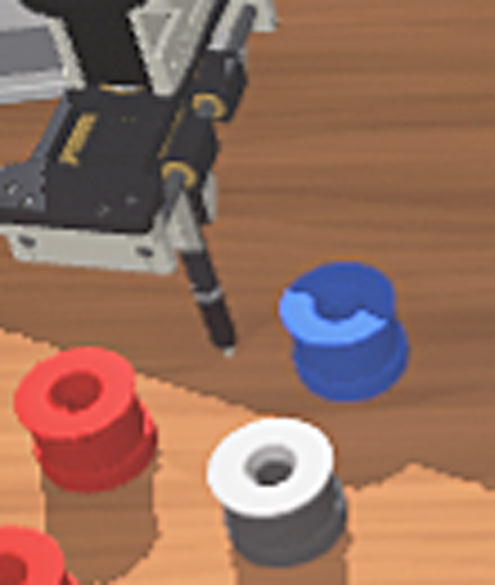

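The stand is exactly where it was (lip ellipse unchanged) and the pen sits the same in the grip, with the nib at about (120.6,167.7). I'll lower it.

Request:
jog_arm(
  motion=[
    [[-0.0005, 0, 0.02, -0.0037, 0.001, -0.001, 1], [-0.0005, 0, 0.04, -0.0037, 0.001, -0.001, 1], [-0.0005, 0, 0.06, -0.0037, 0.001, -0.001, 1], [-0.0005, 0, 0.075, -0.0037, 0.001, -0.001, 1], [-0.0005, 0, 0.083, -0.0037, 0.001, -0.001, 1], [-0.0005, 0, 0.083, -0.0037, 0.001, -0.001, 1], [-0.0005, 0, 0.083, -0.0037, 0.001, -0.001, 1]],
  ],
)

```text
clock: 27.73
position: [0.5076, -0.332, 0.1679]
ee_rot: [2.378, 2.049, 0.006]
force: [-0.0, -0.3, -0.2]
width: 0.148
gripper_force: 20.0
```

```bash
python3 -c "
from h import *
get_image('top')"; python3 go.py .5068 -.3338 .101
```

```text
shift [-0.0015 -0.0012  0.0673] turn [ 0.0053 -0.0007  0.0017] |d| 0.06730037169060009
27.7833 [ 0.5079 -0.3325  0.1683] q [-0.1074  0.596   0.933   1.7458 -0.5425  1.075   0.8615] F [ 0.1955  1.3985 -0.7813] 0.14991258249431907 19.98023271560669
```

Request:
jog_arm(
  motion=[
    [[-0.0015, -0.0012, 0.005, 0.005, 0, 0.002, 1], [-0.0015, -0.0012, 0.015, 0.005, 0, 0.002, 1], [-0.0015, -0.0012, 0.025, 0.005, 0, 0.002, 1], [-0.0015, -0.0012, 0.034, 0.005, 0, 0.002, 1], [-0.0015, -0.0012, 0.042, 0.005, 0, 0.002, 1], [-0.0015, -0.0012, 0.048, 0.005, 0, 0.002, 1], [-0.0015, -0.0012, 0.048, 0.005, 0, 0.002, 1], [-0.0015, -0.0012, 0.048, 0.005, 0, 0.002, 1]],
  ],
)

```text
clock: 28.45
position: [0.5059, -0.334, 0.1184]
ee_rot: [-2.381, -2.045, 0.002]
force: [-0.2, -0.3, -0.2]
width: 0.152
gripper_force: 20.0
```

```bash
python3 -c "
from h import *
get_image('top')"; python3 go.py .5068 -.3338 .101
```

```text
shift [0.0005 0.0006 0.0178] turn [-0.0018 -0.0003 -0.001 ] |d| 0.017866953023089563
28.5 [ 0.5061 -0.3342  0.1188] q [-0.0731  0.6517  0.8867  1.79   -0.5948  0.9934  0.9028] F [1.6544 0.216  0.3312] 0.15221523732657546 19.98029261827469
```

Request:
jog_arm(
  motion=[
    [[0.0005, 0.0006, 0.004, -0.002, 0, 0, 1], [0.0005, 0.0006, 0.008, -0.002, 0, 0, 1], [0.0005, 0.0006, 0.012, -0.002, 0, 0, 1], [0.0005, 0.0006, 0.015, -0.002, 0, 0, 1], [0.0005, 0.0006, 0.0172, -0.002, 0, 0, 1], [0.0005, 0.0006, 0.0172, -0.002, 0, 0, 1], [0.0005, 0.0006, 0.0172, -0.002, 0, 0, 1], [0.0005, 0.0006, 0.0172, -0.002, 0, 0, 1]],
  ],
)

```text
clock: 29.17
position: [0.5068, -0.3337, 0.1018]
ee_rot: [2.383, 2.047, 0.001]
force: [-0.5, -0.6, -0.7]
width: 0.149
gripper_force: 20.0
```

```bash
python3 -c "
from h import *
for _ in range(4): get_image('top'); print(observe()['force'].round(1))"; python3 go.py .5068 -.3338 .1
```

```text
[ 0.1 -0.3  0.9]
[-0.9 -0.1 -0.5]
[-0.2  0.4 -0.8]
[ 0.4  0.6 -0.6]
shift [-0.0002 -0.      0.0018] turn [ 0.0005 -0.0005 -0.0008] |d| 0.0017724512330793685
29.3667 [ 0.5069 -0.3336  0.1018] q [-0.0622  0.6697  0.8678  1.8056 -0.6168  0.961   0.9187] F [ 0.4127  0.6032 -0.5845] 0.1459392035528584 19.97950315475464
```

Request:
jog_arm(
  motion=[
    [[0, 0, 0.0008, 0, 0, 0, 1], [0, 0, 0.0016, 0, 0, 0, 1], [0, 0, 0.0016, 0, 0, 0, 1], [0, 0, 0.0016, 0, 0, 0, 0.6], [0, 0, 0.0016, 0, 0, 0, 0.5], [0, 0, 0.0016, 0, 0, 0, 0.2], [0, 0, 0.0016, 0, 0, 0, -0.2], [0, 0, 0.0016, 0, 0, 0, -0.5], [0, 0, 0.0016, 0, 0, 0, -0.5], [0, 0, 0.0016, 0, 0, 0, -0.5]],
  ],
)

```text
clock: 30.2
position: [0.5068, -0.3335, 0.1]
ee_rot: [-2.383, -2.047, -0.001]
force: [-0.0, 0.2, -0.0]
width: 0.562
gripper_force: 0.0
```

```bash
python3 go.py .5068 -.3338 .24
```

```text
shift [-0.0002  0.0001 -0.14  ] turn [ 0.0002 -0.0006 -0.0008] |d| 0.1400104094365879
30.2 [ 0.5068 -0.3335  0.1   ] q [-0.061   0.6717  0.8659  1.807  -0.6188  0.9582  0.9202] F [-0.0329  0.1929 -0.0283] 0.5615640113804876 0.0
```

Request:
jog_arm(
  motion=[
    [[0, 0, -0.01, 0, 0, 0, -0.5], [0, 0, -0.03, 0, 0, 0, -0.5], [0, 0, -0.055, 0, 0, 0, -0.5], [0, 0, -0.085, 0, 0, 0, -0.5], [0, 0, -0.115, 0, 0, 0, -0.5], [0, 0, -0.135, 0, 0, 0, -0.5], [0, 0, -0.14, 0, 0, 0, -0.5], [0, 0, -0.14, 0, 0, 0, -0.5], [0, 0, -0.14, 0, 0, 0, -0.5], [0, 0, -0.14, 0, 0, 0, -0.5]],
  ],
)

```text
clock: 31.03
position: [0.5063, -0.333, 0.2389]
ee_rot: [-2.381, -2.046, -0.0]
force: [-0.6, -0.4, -0.4]
width: 0.755
gripper_force: 0.0
```

```bash
python3 -c "
from h import *
save('scene','end',s=1.5)"; python3 go.py .5 -.3338 .24
```

```text
shift [-0.0017 -0.0061 -0.0012] turn [-0.0016 -0.0014 -0.0007] |d| 0.006436138657895543
31.0833 [ 0.5063 -0.333   0.2388] q [-0.1417  0.5337  0.9895  1.6549 -0.4711  1.2146  0.8027] F [ 0.7431 -0.4327 -0.0606] 0.7452905362945484 0.0
```

View pics/end.png

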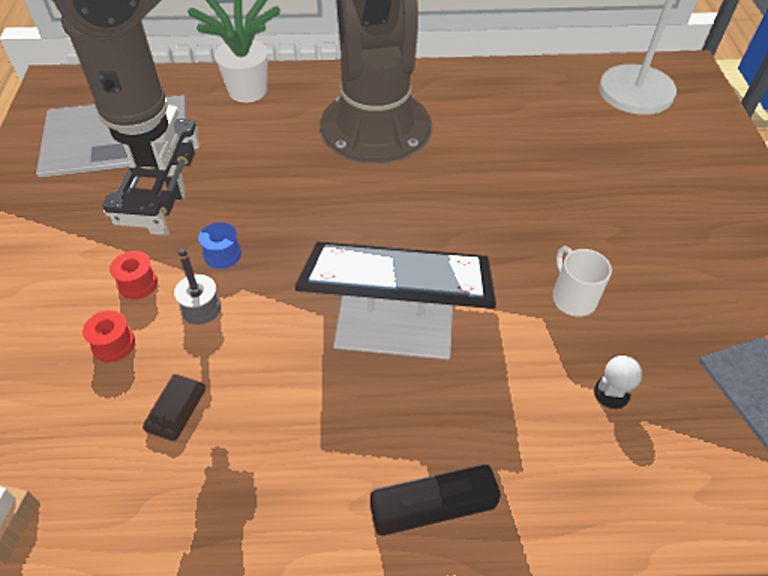

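The pen stands in its stand at image (197,290), as it did at the start. The gripper is clear, and the display, mug, mouse and figurine have not moved.

```bash
python3 -c "
from cell import *
print(sign_off())"
```

```text
the job is handed in; nothing more can be done
None
```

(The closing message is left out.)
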